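# Take the pile off the firing tray and put each thing in its place

## Task

Take the pile on the bench apart from the top down, one thing at a time: stand the small dark-lidded jar in the small round stand, lay the pink wax block flat in the middle of the glass slab, lengthways along it, stand the wide white-lidded jar in the large round stand, and last lay the empty firing tray on the middle of the steel cooling grate, lengthways along it. Keep both jars upright and leave the glass dish and the plaster cast where they are.

Things in the scene. Friction and masses are not known exactly. Their poses are not given: they have to be found in the camera images.
- small_jar: small powder jar, top of the pile at the start: near-black lid 26 mm across with dark red centre, over a white body 22 mm across; 26 mm high, the lid being the upper 14 mm and fixed shut. Origin: centre of its underside, z up. Under 60 g, as all the things to be moved but the firing tray (at most 112 g) and the wide jar (at most 84 g).
- wax_block: pink wax block, rigid, 20 mm (its x) by 50 mm (its y, its long axis) by 10 mm high, second from the top of the pile under the small jar, lying flat on the wide jar's lid. Origin: centre of its underside, z up.
- wide_jar: wide low powder jar, third from the top under the wax block: white lid 40 mm across with a pinkish centre, over a body 36 mm across; 36 mm high, the lid being the upper 14 mm and fixed shut, its top flat. Origin: centre of its underside, z up.
- firing_tray: white ceramic honeycomb firing tray at the bottom of the pile: a plain slab 60 mm (its x, its long axis) by 44 mm (its y) by 12 mm thick with small grey cell dots on top, lying on the bench. Origin: centre of its underside, z up. At the start the three things above stand one on another over its middle, undersides 12 mm (wide jar), 48 mm (wax block) and 58 mm (small jar) above the bench.
- small_stand: small round grey jar stand, fixed: disc 42 mm across with a dark floor 3 mm above the bench inside a rim 36 mm across inside and 6 mm high above the bench. Origin: centre of its underside, on the bench.
- large_stand: large round grey jar stand, fixed: disc 64 mm across with a dark floor 3 mm above the bench inside a rim 56 mm across inside and 6 mm high above the bench. Origin: centre of its underside, on the bench.
- glass_slab: flat dark-green glass mixing slab, fixed, 76 mm (its x, its long axis) by 54 mm (its y), 8 mm thick. Origin: centre of its underside, on the bench.
- cooling_grate: steel cooling grate of parallel bars, fixed, 76 mm (its x, its long axis) by 60 mm (its y), its flat top 14 mm above the bench. Origin: centre of its underside, on the bench. Beyond it hangs the fixed bench lamp: a thick tube 0.41 to 0.49 m above the bench, from x = 0.63 m on, for all y below -0.06 m; keep the wrist low near it.
- dish: round glass dish, a bystander to be left alone, 60 mm across and 24 mm high, loose. Origin: centre of its underside.
- plaster_cast: horseshoe-shaped plaster cast of a lower jaw, a bystander to be left alone, 53 by 66 mm and 22 mm high, loose. Origin: centre of its underside.
Mind the look-alikes: they are no part of the job. What is shaped like the firing_tray but yellow is not meant.

How it is judged:
On the way, in this order (a step that is already met when the one before it is completed fails the run):
1. the small jar stands in the small stand (horizontal distance between small_jar and small_stand below 0.01 m and z of small_jar in the frame of small_stand between 0 and 0.006 m and angle between small_jar's own z axis and vertical below 0.12 rad and linear speed of small_jar below 0.02 m/s and angular speed of small_jar below 0.2 rad/s), for 0.2 s.
2. the wax block lies on the glass slab (x of wax_block in the frame of glass_slab between -0.015 and 0.015 m and y of wax_block in the frame of glass_slab between -0.015 and 0.015 m and z of wax_block in the frame of glass_slab between 0.005 and 0.011 m and angle between wax_block's own z axis and vertical below 0.1 rad and angle between the y axis of wax_block and the x axis of glass_slab, either way round below 0.3 rad and linear speed of wax_block below 0.02 m/s and angular speed of wax_block below 0.2 rad/s), for 0.2 s.
3. the wide jar stands in the large stand (horizontal distance between wide_jar and large_stand below 0.01 m and z of wide_jar in the frame of large_stand between 0 and 0.006 m and angle between wide_jar's own z axis and vertical below 0.12 rad and linear speed of wide_jar below 0.02 m/s and angular speed of wide_jar below 0.2 rad/s), for 0.2 s.
4. the firing tray lies on the cooling grate (x of firing_tray in the frame of cooling_grate between -0.012 and 0.012 m and y of firing_tray in the frame of cooling_grate between -0.012 and 0.012 m and z of firing_tray in the frame of cooling_grate between 0.011 and 0.017 m and angle between firing_tray's own z axis and vertical below 0.1 rad and angle between the x axis of firing_tray and the x axis of cooling_grate, either way round below 0.3 rad and linear speed of firing_tray below 0.02 m/s and angular speed of firing_tray below 0.2 rad/s), for 0.2 s.
At the end, for the whole second after the job is handed in: Each jar upright on its own stand's floor, within 10 mm of its centre; the wax block flat on the glass slab (within 15 mm of its middle each way) and the firing tray flat on the grate (12 mm), each within 0.3 rad of its long axis; all at rest (all of step 1 and all of step 2 and all of step 3 and all of step 4); the robot touches nothing.
It fails at once if a jar is tipped over (angle between any of small_jar, wide_jar's own z axis and vertical above 0.7 rad).
It fails at once if the glass dish or the plaster cast is moved more than 20 mm (distance of any of dish, plaster_cast from where it was at the start of the episode above 0.02 m).
It also fails if it takes over 96 s, if anything falls off the work surface, if the arm or the gripper's body presses on something with over 40 N, if the wrist force passes 120 N, or if a joint passes its speed limit or range.

## Robot

A 6-joint arm with a two-finger parallel gripper is mounted at the origin on a cart in front of the work surface, level with it; the furniture and walls round the work are solid. World frame = base frame: x ahead of the robot, y to its left, z up, the work surface at z = 0. Lengths are in m, angles in rad, forces in N, time in s.
With the tool pointing down it reaches from about 0.35 to 0.775 m from the base axis. Payload 7.3 kg.
Tool frame: the origin (TCP) lies at the centre of the arm's flange, where the gripper is bolted on; the fingertips stand 178 mm ahead of it and the grasp point (between the pads) lies 159 mm ahead of it; z points along the fingers, y is the line along which they close (so a half turn about z gives the same grasp; the last joint's range is limited). The gripper opens to 92 mm and grips with 3 to 60 N. Pads are 19 mm wide; open, the fingers measure 130 mm over their backs; the gripper's body (75 mm by 190 mm) begins 47 mm behind the grasp point.
Start: joints at [1.118, 0.342, 1.524, -0, 1.275, -0.146], TCP at [0.159, 0.5, 0.405] pointing down, gripper open.
Joint ranges: [-2.53, 2.53], [-0.77, 2.02], [0.04, 2.7], [-1, 4.14], [0.28, 2.66], [-3.11, 3.11]. Speed limits (rad/s): [2.57, 2.57, 3.14, 3.14, 3.14, 3.14].

## Interface

Orientations are given as [roll, pitch, yaw] about the fixed x, y, z axes, in that order (R = Rz(yaw) Ry(pitch) Rx(roll)).
In Python, from cell import robot gives the robot as it stands.
- The arm moves only by the tool run_rows, called after "Emit:" in YAML: its name, and indented under it one key for each argument. Schema: {"type":"object","properties":{"plan":{"type":"object","properties":{"motion":{"type":"array","items":{"type":"array","items":{"type":"number"},"minItems":6,"maxItems":6},"minItems":1,"maxItems":8}},"additionalProperties":false,"required":["motion"]},"jaw":{"type":"number"},"force":{"type":"number"},"only":{"type":"string"},"quiet":{"type":"boolean"},"lines":{"type":"string"}},"required":["plan"],"additionalProperties":false}. plan is an object whose key "motion" holds a list of rows, 1 to 8 of them, each of 6 numbers: dx, dy, dz in a scale on which 1.0 is 25 cm, then a rotation vector rx, ry, rz in parts of the range, where 1.0 means 90 degrees; each row shifts and turns the commanded pose from where the row before left it, along the tool's axes as they then stand; what a row does not reach is not made up. A row lasts 1/12 s, in which the tool goes at most 0.0417 m and 0.125 rad, less where a joint would pass 70% of its speed; a pose out of reach is approached as far as the arm can. jaw is the finger opening in m, set as the call begins (left out keeps the last). The fingers move at their own pace and stop on an object; force is the grip in N (left out, the last holds). Time passes only in rows, so rows that do not move let the fingers close. The tool returns the time, the measured TCP pose, the force, the opening and the grip force at its end. only (a regular expression) keeps the lines of the reply that match it, lines (a string "A,B") keeps lines A to B, and quiet returns only ok. Input that does not fit is refused with a message, and nothing moves.
- robot.observe(): the state, without advancing time (a new reading comes with each control period).
- robot.read_camera(name): name is "scene" or "top"; returns a dict with "image" (480x640x3 uint8, red, green, blue), "fx", "fy", "cx", "cy" (pixels), "pose" (4x4, takes a point from camera to world coordinates). Camera axes: x right, y down, z forward; pixel columns grow to the right and rows downward; lengths in m; the calibration is good to about 2 mm. A picture is of the moment at which its call begins. There is no depth.
- robot.hand_in(): hands the job in; it is judged then, once.
The state is a dict: "time": time; "qpos": joint angles; "qvel": joint speeds; "joint_efforts": joint torques, N m; "tool_pos": TCP position; "tool_rot": TCP orientation; "contact_force": force on the tool from outside, world axes, zero at the start; "torque": the same for the moment, N m; "opening": finger opening in m; "grip_force": force on a finger pad.
Only numpy, scipy, OpenCV 4.12 (cv2) and the standard library are available. Lean on these libraries where they do the work, as an engineer would, in place of code of your own. Each camera call takes 0.05 s, during which the arm holds its last target. There are 200 camera calls.

## Working session

There is one attempt and no reset: what is moved stays moved. The work goes in short steps, Python scripts to look and compute and a tool call to move; the robot and the scene stay as the last step left them, time stands still between calls to the robot, and variables do not carry over. Pictures are saved under pics/ and viewed, at most 14 in all, crops included, and the job is handed in when it is done.

```bash
mkdir -p pics; ls
```

Run:
```python
from cell import robot
import cv2
for n in("scene","top"):
    c=robot.read_camera(n); cv2.imwrite(f"pics/{n}0.png",c["image"][:,:,::-1]); print(n,c["fx"],c["fy"],c["cx"],c["cy"],c["pose"].tolist() if hasattr(c["pose"],"tolist") else c["pose"])
print(robot.observe())
```

```text
pics
scene 464.921852854132 464.921852854132 323.5310044543965 237.89059870769873 [[-0.4680595706268618, -0.6118325858032088, 0.6376371423419099, 0.003138164790733069], [-0.8836132081563879, 0.3339642823071404, -0.3281700116016888, 0.1263586257415372], [-0.01216292383326161, -0.7170277157073051, -0.6969385325775799, 0.6451138450572701], [0.0, 0.0, 0.0, 1.0]]
top 594.8378536781039 594.8378536781039 314.99870383970585 233.51350667806827 [[0.02475182998405709, -0.991104217897907, 0.13076611249638856, 0.39880868902521044], [-0.9996932553643278, -0.024651869311098494, 0.002383383842641336, -0.16882873802873652], [0.0008614473362698239, -0.13078499380451244, -0.9914103808736523, 1.1108471977299057], [0.0, 0.0, 0.0, 1.0]]
{'time': 0.1, 'qpos': array([ 1.11800575e+00,  3.42649816e-01,  1.52491978e+00, -2.15403955e-05,
        1.27540706e+00, -1.45986157e-01]), 'qvel': array([ 0.00095084, -0.00054331, -0.00242693,  0.00070041, -0.00156663,
       -0.00113881]), 'joint_efforts': array([ 1.97666013e-03, -4.31998301e+01, -2.44697267e+01,  7.19775120e-02,
        5.24438848e-02, -2.83681942e-05]), 'tool_pos': array([0.15847814, 0.5003819 , 0.40411657]), 'tool_rot': array([-3.14022037e+00, -1.80949716e-04,  2.83479439e+00]), 'contact_force': array([-0.43034186,  0.56565493,  0.63788083]), 'torque': array([0.00403948, 0.03558446, 0.04225682]), 'grip_force': 0.0, 'opening': 0.09209931030956672}
```

View pics/top0.png

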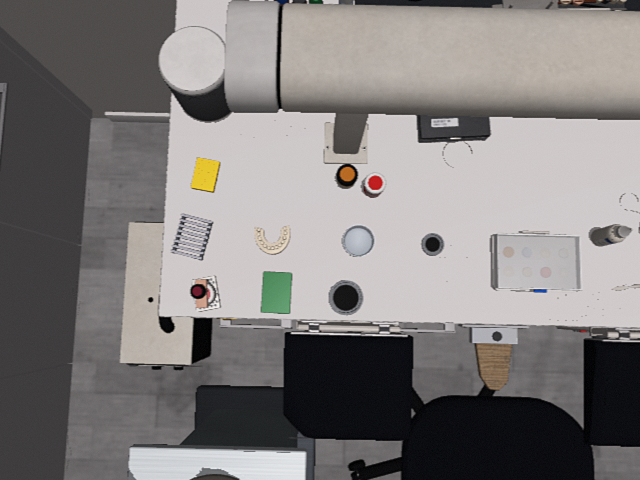

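View pics/scene0.png

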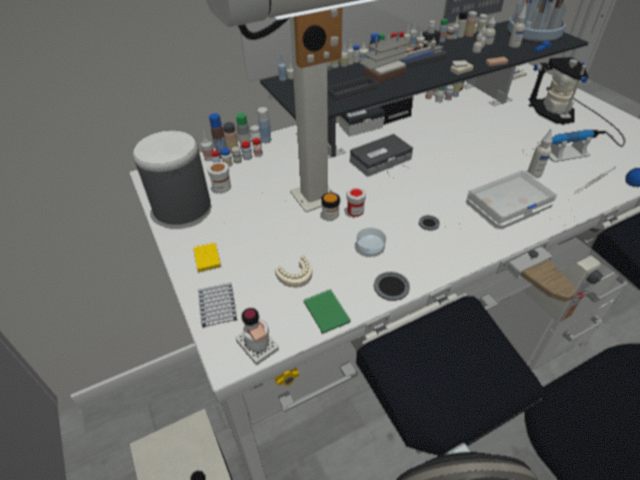

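The top view shows the pile near px (205,293), grate (192,237), slab (277,292), large stand (346,297), small stand (432,244), dish (358,241), cast (272,240), yellow decoy (206,174). In the scene view: pile (255,335), grate (217,304), slab (326,311), large stand (391,286), small stand (429,223). Next I'll enlarge both views.

Run:
```python
import cv2
def crop(src,x0,y0,w,h,k,out):
    im=cv2.imread(src)[y0:y0+h,x0:x0+w]; cv2.imwrite(out,cv2.resize(im,None,fx=k,fy=k,interpolation=cv2.INTER_CUBIC))
crop("pics/top0.png",165,205,130,110,6,"pics/topA.png")
crop("pics/scene0.png",190,250,130,115,6,"pics/scA.png")
```

```text
(no output)
```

View pics/topA.png

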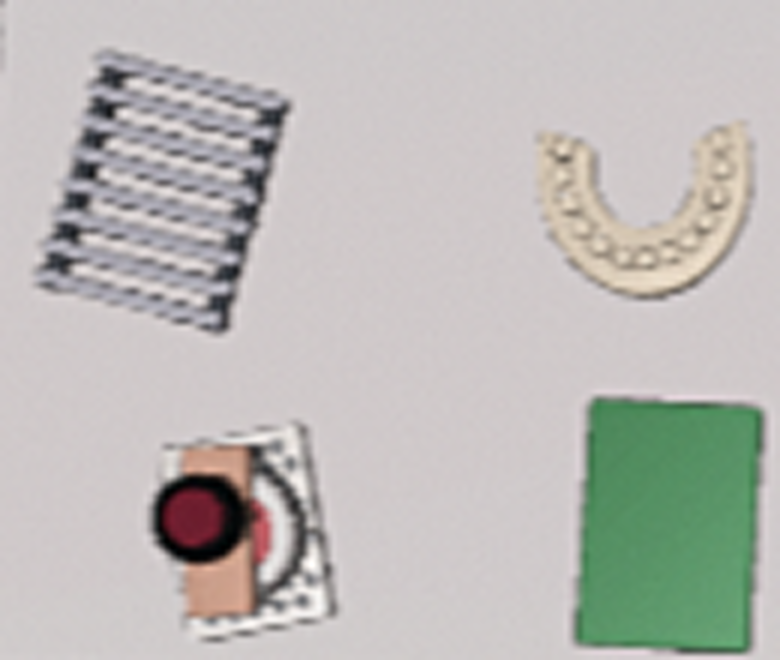

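View pics/scA.png

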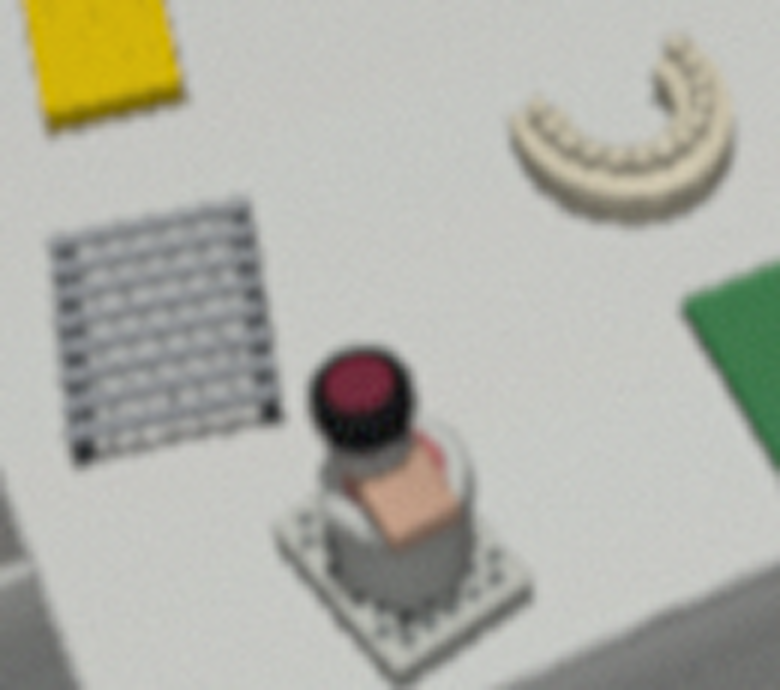

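Top crop: jar lid's red centre (194,518), wax corners (182,447),(252,447),(255,614),(187,614), tray corners (303,424),(335,612),(200,640), grate corners (100,52),(290,100),(228,330),(38,285). Scene crop: red centre (360,384), grate corners (52,240),(245,200),(280,412),(80,455), tray corners (278,535),(530,588),(400,668). The wax's left half covers the jar lid; the small jar sits off the wax's middle only slightly.

Create h.py:
```python
from cell import robot
import numpy as np, cv2
def C(n):
    c=robot.read_camera(n); c["pose"]=np.array(c["pose"]); return c
def ray(c,p):
    d=c["pose"][:3,:3]@np.array([(p[0]-c["cx"])/c["fx"],(p[1]-c["cy"])/c["fy"],1]); return c["pose"][:3,3],d/np.linalg.norm(d)
def atz(c,p,z):
    o,d=ray(c,p); return o+d*(z-o[2])/d[2]
def tri(a,p,b,q):
    o1,d1=ray(a,p);o2,d2=ray(b,q)
    s=np.linalg.lstsq(np.c_[d1,-d2],o2-o1,rcond=None)[0]
    A,B=o1+s[0]*d1,o2+s[1]*d2
    return (A+B)/2,np.linalg.norm(A-B)
def cr(p,x0,y0,k=6): return (x0+(p[0]+.5)/k-.5,y0+(p[1]+.5)/k-.5)
def blob(m,near,r=40):
    n,l,s,ce=cv2.connectedComponentsWithStats(m.astype(np.uint8))
    i=min((i for i in range(1,n) if s[i,4]>15),key=lambda i:np.hypot(*(ce[i]-near)))
    ys,xs=np.where(l==i); h=cv2.convexHull(np.c_[xs,ys].astype(np.float32))
    return ce[i],s[i,4],h
```

Create m.py:
```python
from h import *
np.set_printoptions(precision=4,suppress=True)
t,s=C("top"),C("scene")
T=lambda *p:cr(p,165,205); S=lambda *p:cr(p,190,250)
print("jar",tri(t,T(194,518),s,S(360,384)),atz(t,T(194,518),.084),atz(s,S(360,384),.084))
g=[]
for a,b in zip([(100,52),(290,100),(228,330),(38,285)],[(52,240),(245,200),(280,412),(80,455)]):
    p=tri(t,T(*a),s,S(*b)); g.append(atz(t,T(*a),.014)); print("grate",p,g[-1],atz(s,S(*b),.014))
print("grate c",np.mean(g,0)); 
for i,j in((0,3),(1,2),(0,1),(3,2)): d=g[i]-g[j]; print(np.linalg.norm(d),np.arctan2(d[1],d[0]))
w=[atz(t,T(*p),.068) for p in [(182,447),(252,447),(255,614),(187,614)]]; print("wax",np.mean(w,0),w[0]-w[3],w[1]-w[2],w[0]-w[1])
tr=[atz(t,T(*p),.012) for p in [(303,424),(335,612),(200,640)]]; print("tray",tr,"c",(tr[0]+tr[2])/2,tr[0]-tr[1],tr[1]-tr[2])
for a,b in(((303,424),(527,580)),((335,612),(400,668))): print("traytri",tri(t,T(*a),s,S(*b)))
for n,c,nr in(("t",t,(277,292)),("s",s,(326,311))):
    im=c["image"].astype(int); m=(im[...,1]>im[...,0]+30)&(im[...,1]>im[...,2]+15)
    ce,a,h=blob(m,nr); print("slab",n,ce,a,atz(c,ce,.008))
    if n=="t":
        box=cv2.boxPoints(cv2.minAreaRect(h)); q=[atz(c,b,.008) for b in box]; d0,d1=q[0]-q[1],q[1]-q[2]; print(d0,d1)
    for nm,pp in(("large",{"t":(346,297),"s":(391,286)}),("small",{"t":(432,244),"s":(429,223)})):
        m=im.max(2)<70; ce,a,h=blob(m,pp[n]); e=cv2.fitEllipse(h); print(nm,n,ce,a,e,atz(c,e[0],.003))
```

```bash
python3 m.py
```

```text
jar (array([0.4295, 0.0342, 0.0805]), np.float64(0.0012732568222861265)) [0.4297 0.0341 0.084 ] [0.4265 0.0342 0.084 ]
grate (array([0.5755, 0.0841, 0.0098]), np.float64(0.002853545510132177)) [0.5754 0.0845 0.014 ] [0.5709 0.0832 0.014 ]
grate (array([0.5631, 0.0265, 0.0081]), np.float64(0.0017298066546910312)) [0.5618 0.0247 0.014 ] [0.5584 0.0282 0.014 ]
grate (array([0.4911, 0.0435, 0.0002]), np.float64(0.0010794981499581671)) [0.4897 0.0404 0.014 ] [0.481  0.0457 0.014 ]
grate (array([0.5023, 0.1002, 0.0041]), np.float64(0.003988509028179359)) [0.5022 0.0997 0.014 ] [0.4935 0.0989 0.014 ]
grate c [0.5323 0.0623 0.014 ]
0.0748230354601134 -0.2043159979381214
0.0737905053086226 -0.2146017119651165
0.06137032297379885 1.346844367412448
0.06059975180560483 1.3636988885732102
wax [0.4268 0.0298 0.068 ] [0.0483 0.0039 0.    ] [0.0483 0.0032 0.    ] [-0.0005  0.0204  0.    ]
tray [array([0.4615, 0.0163, 0.012 ]), array([0.4044, 0.0038, 0.012 ]), array([0.3949, 0.0446, 0.012 ])] c [0.4282 0.0304 0.012 ] [0.0571 0.0125 0.    ] [ 0.0095 -0.0408  0.    ]
traytri (array([ 0.4547,  0.0104, -
[... 231 characters left out ...]
rge t [345.3511 297.2327] 507 ((345.3927307128906, 297.2033996582031), (24.667207717895508, 25.559986114501953), 177.49090576171875) [ 0.4274 -0.2254  0.003 ]
small t [432.193  243.9064] 171 ((432.0882263183594, 243.94393920898438), (14.258572578430176, 14.480338096618652), 150.6985321044922) [ 0.5307 -0.3861  0.003 ]
slab s [326.5133 310.5425] 1093 [ 0.4276 -0.0954  0.008 ]
large s [391.3926 285.637 ] 405 ((391.39520263671875, 285.6397399902344), (19.350393295288086, 25.888818740844727), 101.66314697265625) [ 0.4242 -0.2252  0.003 ]
small s [428.9767 222.4186] 86 ((428.96221923828125, 222.27151489257812), (8.313231468200684, 12.605966567993164), 103.00858306884766) [ 0.5278 -0.3866  0.003 ]
```

The rows are not in the units I measure in: shifts go in shares of 25 cm and turns go in shares of 90 degrees. I convert before sending: -0.033 m / 0.25 = -0.132, -0.019 m / 0.25 = -0.076, -0.103 rad / 1.5708 = -0.0656.

```bash
sed -i 's/,\.068) for p/,.058) for p/' m.py; python3 m.py | grep -A0 -E "wax|slab t"
```

```text
wax [0.4271 0.0317 0.058 ] [0.0487 0.004  0.    ] [0.0488 0.0032 0.    ] [-0.0005  0.0206  0.    ]
--
slab t [276.0365 292.199 ] 1151 [ 0.4332 -0.097   0.008 ]
```

Emit:
run_rows:
  plan: {"motion":[[0, 0, 0, 0, 0, -0.0649], [0, 0, 0, 0, 0, -0.0649], [0, 0, 0, 0, 0, -0.0656], [-0.076, -0.132, 0, 0, 0, 0], [-0.076, -0.132, 0, 0, 0, 0], [-0.076, -0.132, 0, 0, 0, 0], [-0.076, -0.132, 0, 0, 0, 0], [-0.076, -0.132, 0, 0, 0, 0]]}
  jaw: 0.06

```text
time: 0.97
tool_pos: [0.2539, 0.334, 0.4047]
tool_rot: [3.141, 0.0, -3.141]
contact_force: [1.1, 0.8, 0.0]
opening: 0.0599
grip_force: 0.0
```

Emit:
run_rows:
  plan: {"motion":[[-0.076, -0.132, 0, 0, 0, 0], [-0.076, -0.132, 0, 0, 0, 0], [-0.076, -0.132, 0, 0, 0, 0], [-0.076, -0.132, 0, 0, 0, 0], [-0.076, -0.132, 0, 0, 0, 0], [-0.076, -0.132, 0, 0, 0, 0], [-0.076, -0.132, 0, 0, 0, 0], [0, 0, 0, 0, 0, 0]]}

```text
time: 1.63
tool_pos: [0.3893, 0.1, 0.4049]
tool_rot: [-3.14, 0.002, 3.136]
contact_force: [0.3, 0.1, 0.3]
opening: 0.0604
grip_force: 0.0
```

To row units: 0.035 m / 0.25 = 0.14, -0.033 m / 0.25 = -0.132.

Emit:
run_rows:
  plan: {"motion":[[-0.076, -0.132, 0.04, 0, 0, 0], [-0.0788, -0.1312, 0.08, 0, 0, 0], [0, 0, 0.14, 0, 0, 0], [0, 0, 0.12, 0, 0, 0], [0, 0, 0, 0, 0, 0]]}
  jaw: 0.06

```text
time: 2.05
tool_pos: [0.4229, 0.0397, 0.306]
tool_rot: [3.141, -0.01, 3.14]
contact_force: [-1.4, 0.8, -0.8]
opening: 0.0602
grip_force: 0.0
```

Run:
```python
from h import *
for n,(x,y,w,h) in(("top",(150,240,130,80)),("scene",(180,230,130,120))):
    c=C(n); im=c["image"][y:y+h,x:x+w,::-1]; cv2.imwrite(f"pics/{n}1.png",cv2.resize(im,None,fx=4,fy=4,interpolation=2))
a,b=[cv2.imread(f"pics/{n}1.png") for n in("top","scene")]
cv2.imwrite("pics/b1.png",cv2.resize(np.vstack([a,b]),None,fx=.7,fy=.7))
```

```text
(no output)
```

View pics/b1.png

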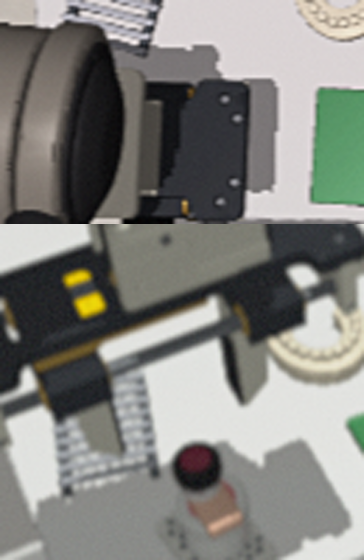

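The gripper straddles the jar: fingertips near (112,450) and (245,400) in the composite, the lid at (196,466). It's settling; I'll check the projection.

Run:
```python
from h import *
o=robot.observe(); print(o["tool_pos"],o["tool_rot"])
for n in("scene","top"):
    c=C(n); P=np.linalg.inv(c["pose"])
    for y in(-.030,.030):
      for x in(-.0095,.0095):
        p=P@np.array([o["tool_pos"][0]+x,o["tool_pos"][1]+y,o["tool_pos"][2]-.178,1]); u=np.array([c["fx"]*p[0]/p[2]+c["cx"],c["fy"]*p[1]/p[2]+c["cy"]])
        if n=="scene": print(x,y,(u-[180,230])*2.8+[0,224])
```

```text
[0.42458942 0.04020122 0.31047077] [ 3.14126509e+00 -2.07410408e-03 -3.14114184e+00]
-0.0095 -0.03 [235.83129241 397.90126519]
0.0095 -0.03 [221.55903712 372.57692394]
-0.0095 0.03 [122.59884702 443.44433565]
0.0095 0.03 [110.00345381 416.50523682]
```

To row units: 0.015 m / 0.25 = 0.06, -0.005 m / 0.25 = -0.02.

Emit:
run_rows:
  plan: {"motion":[[-0.016, -0.02, 0, 0, 0, 0], [0, 0, 0.06, 0, 0, 0], [0, 0, 0.06, 0, 0, 0], [0, 0, 0, 0, 0, 0], [0, 0, 0, 0, 0, 0]]}

```text
time: 2.67
tool_pos: [0.429, 0.0349, 0.2812]
tool_rot: [-3.142, 0.001, -3.141]
contact_force: [-0.2, -0.4, 0.9]
opening: 0.0601
grip_force: 0.0
```

Emit:
run_rows:
  plan: {"motion":[[0, -0.0028, 0.06, 0, 0, 0], [0, 0, 0.06, 0, 0, 0], [0, 0, 0.048, 0, 0, 0], [0, 0, 0, 0, 0, 0], [0, 0, 0, 0, 0, 0]]}

```text
time: 3.08
tool_pos: [0.4291, 0.0342, 0.2393]
tool_rot: [3.142, 0.001, -3.141]
contact_force: [0.3, 0.0, 0.7]
opening: 0.0603
grip_force: 0.0
```

Emit:
run_rows:
  plan: {"motion":[[0, 0, 0, 0, 0, 0], [0, 0, 0, 0, 0, 0], [0, 0, 0, 0, 0, 0], [0, 0, 0, 0, 0, 0], [0, 0, 0, 0, 0, 0], [0, 0, 0, 0, 0, 0]]}
  jaw: 0.015
  force: 8

```text
time: 3.58
tool_pos: [0.4287, 0.0342, 0.2386]
tool_rot: [3.142, 0.0, -3.141]
contact_force: [0.2, 1.4, 0.1]
opening: 0.0248
grip_force: 1.3
```

To row units: -0.033 m / 0.25 = -0.132, -0.03 m / 0.25 = -0.12.

Emit:
run_rows:
  plan: {"motion":[[0, 0, 0, 0, 0, 0], [0, 0, 0, 0, 0, 0], [0, 0, -0.02, 0, 0, 0], [0, 0, -0.048, 0, 0, 0], [0, 0, -0.052, 0, 0, 0], [-0.016, -0.06, 0, 0, 0, 0], [-0.028, -0.12, 0, 0, 0, 0], [-0.032, -0.132, 0, 0, 0, 0]]}
  jaw: 0.015
  force: 12

```text
time: 4.25
tool_pos: [0.4475, -0.0438, 0.2689]
tool_rot: [3.141, 0.0, -3.139]
contact_force: [1.1, 0.7, -0.6]
opening: 0.0242
grip_force: 12.0
```

Emit:
run_rows:
  plan: {"motion":[[-0.032, -0.132, 0, 0, 0, 0], [-0.032, -0.132, 0, 0, 0, 0], [-0.032, -0.132, 0, 0, 0, 0], [-0.032, -0.132, 0, 0, 0, 0], [-0.032, -0.132, 0, 0, 0, 0], [-0.032, -0.132, 0, 0, 0, 0], [-0.032, -0.132, 0, 0, 0, 0], [-0.032, -0.132, 0, 0, 0, 0]]}

```text
time: 4.92
tool_pos: [0.5117, -0.3095, 0.2685]
tool_rot: [3.141, -0.0, 3.142]
contact_force: [0.9, 0.5, -0.2]
opening: 0.0242
grip_force: 12.0
```

Emit:
run_rows:
  plan: {"motion":[[-0.032, -0.132, 0, 0, 0, 0], [-0.028, -0.12, 0, 0, 0, 0], [0, 0, 0, 0, 0, 0], [0, 0, 0, 0, 0, 0]]}

```text
time: 5.25
tool_pos: [0.5263, -0.3721, 0.2678]
tool_rot: [3.141, -0.001, 3.14]
contact_force: [0.0, 0.2, -1.1]
opening: 0.0241
grip_force: 12.0
```

To row units: 0.02 m / 0.25 = 0.08, -0.014 m / 0.25 = -0.056.

Emit:
run_rows:
  plan: {"motion":[[-0.0136, -0.056, 0.08, 0, 0, 0], [0, 0, 0.08, 0, 0, 0], [0, 0, 0.08, 0, 0, 0], [0, 0, 0, 0, 0, 0], [0, 0, 0, 0, 0, 0]]}

```text
time: 5.67
tool_pos: [0.5299, -0.3834, 0.2076]
tool_rot: [3.139, -0.002, -3.14]
contact_force: [0.4, -0.1, -0.5]
opening: 0.0239
grip_force: 12.0
```

Run:
```python
from h import *
r=[]
for n,(x,y,w,h) in(("top",(170,220,300,95)),("scene",(190,190,300,160))):
    c=C(n); r.append(cv2.resize(c["image"][y:y+h,x:x+w,::-1],None,fx=2.3,fy=2.3,interpolation=2))
cv2.imwrite("pics/b2.png",np.vstack(r))
```

```text
(no output)
```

View pics/b2.png

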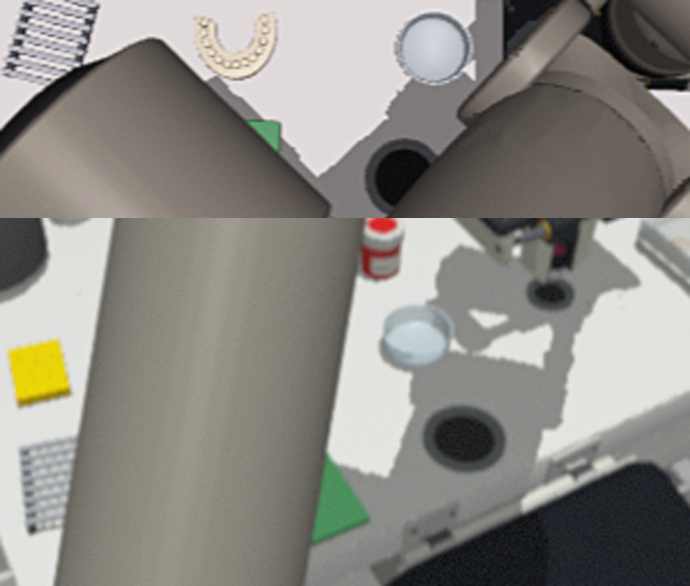

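The top and scene pictures show the jar held over the small stand (scene composite: lid at (560,248), stand floor (551,294)). The pile is hidden by the arm. I'll lower the jar, keeping the tips just above the 6 mm rim.

To row units: 0.01 m / 0.25 = 0.04, 0.008 m / 0.25 = 0.032.

Emit:
run_rows:
  plan: {"motion":[[0, -0.01, 0.04, 0, 0, 0], [0, 0, 0.032, 0, 0, 0], [0, 0, 0.016, 0, 0, 0], [0, 0, 0, 0, 0, 0], [0, 0, 0, 0, 0, 0]]}

```text
time: 6.18
tool_pos: [0.53, -0.3872, 0.1859]
tool_rot: [3.141, -0.001, -3.141]
contact_force: [0.8, -0.2, -1.1]
opening: 0.0238
grip_force: 12.0
```

To row units: 0.001 m / 0.25 = 0.004, 0.0007 m / 0.25 = 0.0028.

Emit:
run_rows:
  plan: {"motion":[[0, 0.004, 0.0028, 0, 0, 0], [0, 0, 0, 0, 0, 0], [0, 0, 0, 0, 0, 0]]}

```text
time: 6.43
tool_pos: [0.5302, -0.3863, 0.1859]
tool_rot: [-3.141, 0.0, -3.141]
contact_force: [-0.0, 0.5, -0.7]
opening: 0.024
grip_force: 12.0
```

Emit:
run_rows:
  plan: {"motion":[[0, 0, 0, 0, 0, 0], [0, 0, 0, 0, 0, 0], [0, 0, 0, 0, 0, 0], [0, 0, -0.06, 0, 0, 0], [0, 0, -0.12, 0, 0, 0], [0, 0, -0.12, 0, 0, 0]]}
  jaw: 0.045

```text
time: 6.93
tool_pos: [0.5298, -0.386, 0.2603]
tool_rot: [3.139, -0.002, -3.141]
contact_force: [0.5, -0.1, -0.4]
opening: 0.0449
grip_force: 0.0
```

Emit:
run_rows:
  plan: {"motion":[[0.012, 0.12, 0, 0, 0, 0], [0.012, 0.132, 0, 0, 0, 0], [0.012, 0.132, 0, 0, 0, 0], [0.012, 0.132, 0, 0, 0, 0], [0.012, 0.132, 0, 0, 0, 0], [0, 0, 0, 0, 0, 0]]}

```text
time: 7.43
tool_pos: [0.5143, -0.2192, 0.2607]
tool_rot: [3.138, -0.002, -3.138]
contact_force: [0.1, 0.4, -0.4]
opening: 0.0452
grip_force: 0.0
```

```bash
python3 - <<'E'
from h import *
r=[]
for n,(x,y,w,h) in(("top",(170,220,300,95)),("scene",(190,190,300,160))):
    c=C(n); cv2.imwrite(f"pics/{n}3.png",c["image"][:,:,::-1]); r.append(cv2.resize(c["image"][y:y+h,x:x+w,::-1],None,fx=2.3,fy=2.3,interpolation=2))
cv2.imwrite("pics/b3.png",np.vstack(r))
E
```

```text
(no output)
```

View pics/b3.png

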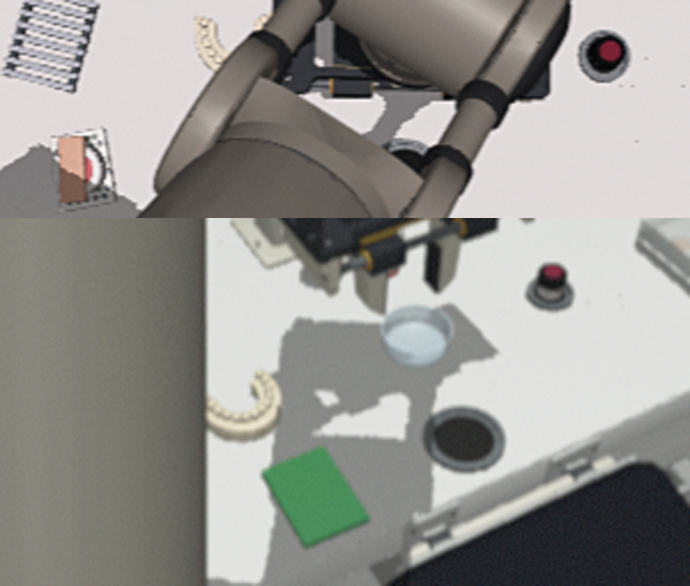

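The small jar stands in its stand (top composite (610,51)); the wax (72,170) is still on the wide jar, unshifted. I'll compute the jar's offset and the wax box by colour.

Run:
```python
from h import *
np.set_printoptions(precision=4,suppress=True)
c=C("top"); im=cv2.imread("pics/top3.png")[:,:,::-1].astype(int)
m=(im[...,0]>im[...,1]+60)&(im[...,0]<190)
ce,a,h=blob(m,(435.6,242.2)); print("jar",ce,a,atz(c,ce,.029), atz(c,cr((611,51),170,220,2.3),.029))
r,g,b=im[...,0],im[...,1],im[...,2]
m=(r>g*1.2)&(g>b*1.05)&(np.indices(r.shape)[1]<225)
ce,a,h=blob(m,(201,293)); rc=cv2.minAreaRect(h); q=[atz(c,p,.058) for p in cv2.boxPoints(rc)]; print(ce,a,rc,atz(c,ce,.058),atz(c,rc[0],.058)); print(q[0]-q[1],q[1]-q[2])
```

```text
jar [434.9322 241.5254] 59 [ 0.5322 -0.3862  0.029 ] [ 0.5315 -0.387   0.029 ]
[201.0473 293.1861] 317 ((200.94769287109375, 293.0584411621094), (28.06783103942871, 11.537764549255371), 86.8201675415039) [0.4267 0.0318 0.058 ] [0.4269 0.032  0.058 ]
[-0.0016  0.0203  0.    ] [0.049  0.0051 0.    ]
```

To row units: 0.031 m / 0.25 = 0.124, 0.011 m / 0.25 = 0.044.

Emit:
run_rows:
  plan: {"motion":[[0.044, 0.124, 0, 0, 0, 0], [0.044, 0.124, 0, 0, 0, 0], [0.044, 0.124, 0, 0, 0, 0], [0.044, 0.124, 0, 0, 0, 0], [0.044, 0.124, 0, 0, 0, 0], [0.044, 0.124, 0, 0, 0, 0], [0.044, 0.124, 0, 0, 0, 0], [0.044, 0.124, 0, 0, 0, 0]]}

```text
time: 8.25
tool_pos: [0.4273, 0.0238, 0.2609]
tool_rot: [-3.141, 0.001, 3.14]
contact_force: [0.0, 0.0, -0.8]
opening: 0.0449
grip_force: 0.0
```

Emit:
run_rows:
  plan: {"motion":[[0, 0, 0, 0, 0, -0.0541], [0, 0, 0, 0, 0, 0], [0, 0, 0, 0, 0, 0]]}

```text
time: 8.5
tool_pos: [0.428, 0.0229, 0.2609]
tool_rot: [-3.141, 0.001, -3.059]
contact_force: [-1.1, -0.7, -0.4]
opening: 0.045
grip_force: 0.0
```

To row units: 0.015 m / 0.25 = 0.06, 0.009 m / 0.25 = 0.036.

Emit:
run_rows:
  plan: {"motion":[[0.0012, 0.036, 0, 0, 0, 0], [0, 0, 0, 0, 0, 0], [0, 0, 0.06, 0, 0, 0], [0, 0, 0.048, 0, 0, 0], [0, 0, 0.02, 0, 0, 0], [0, 0, 0, 0, 0, 0], [0, 0, 0, 0, 0, 0]]}

```text
time: 9.08
tool_pos: [0.4262, 0.0323, 0.2287]
tool_rot: [3.141, -0.0, -3.057]
contact_force: [-0.2, -0.1, -0.2]
opening: 0.0449
grip_force: 0.0
```

Emit:
run_rows:
  plan: {"motion":[[0, 0, 0, 0, 0, 0], [0, 0, 0, 0, 0, 0], [0, 0, 0, 0, 0, 0], [0, 0, 0, 0, 0, 0], [0, 0, 0, 0, 0, 0], [0, 0, 0, 0, 0, 0], [0, 0, 0, 0, 0, 0]]}
  jaw: 0.01
  force: 8

```text
time: 9.67
tool_pos: [0.4261, 0.0327, 0.229]
tool_rot: [-3.142, 0.001, -3.056]
contact_force: [-0.9, -0.2, 4.5]
opening: 0.0201
grip_force: 8.0
```

Emit:
run_rows:
  plan: {"motion":[[0, 0, -0.02, 0, 0, 0], [0, 0, -0.048, 0, 0, 0], [0, 0, -0.052, 0, 0, 0], [0, 0, 0, 0, 0, 0.0541], [0, -0.08, 0, 0, 0, 0], [0, -0.14, 0, 0, 0, 0], [0, -0.14, 0, 0, 0, 0], [-0.024, -0.14, 0, 0, 0, 0]]}

```text
time: 10.33
tool_pos: [0.4311, -0.0932, 0.2589]
tool_rot: [3.141, -0.001, -3.14]
contact_force: [0.3, 0.9, 0.3]
opening: 0.0199
grip_force: 8.0
```

Emit:
run_rows:
  plan: {"motion":[[0, 0, 0, 0, 0, 0.0127], [0, 0, 0, 0, 0, 0], [0, 0, 0, 0, 0, 0]]}

```text
time: 10.58
tool_pos: [0.4317, -0.0921, 0.2586]
tool_rot: [3.141, -0.001, 3.121]
contact_force: [-0.3, 0.8, -0.7]
opening: 0.0198
grip_force: 8.0
```

To row units: 0.02 m / 0.25 = 0.08, -0.005 m / 0.25 = -0.02.

Emit:
run_rows:
  plan: {"motion":[[-0.004, -0.02, 0.08, 0, 0, 0], [0, 0, 0.08, 0, 0, 0], [0, 0, 0.072, 0, 0, 0], [0, 0, 0.04, 0, 0, 0], [0, 0, 0, 0, 0, 0], [0, 0, 0, 0, 0, 0]]}

```text
time: 11.08
tool_pos: [0.4328, -0.0962, 0.1906]
tool_rot: [3.141, -0.002, 3.124]
contact_force: [0.9, 0.1, -0.7]
opening: 0.02
grip_force: 8.0
```

To row units: 0.001 m / 0.25 = 0.004.

Emit:
run_rows:
  plan: {"motion":[[0, 0, 0.004, 0, 0, 0], [0, 0, 0, 0, 0, 0]]}

```text
time: 11.25
tool_pos: [0.4331, -0.0969, 0.1903]
tool_rot: [-3.141, 0.001, 3.123]
contact_force: [-1.0, 1.0, -0.4]
opening: 0.0201
grip_force: 8.0
```

Emit:
run_rows:
  plan: {"motion":[[0, 0, 0, 0, 0, 0], [0, 0, 0, 0, 0, 0], [0, 0, -0.06, 0, 0, 0], [0, 0, -0.12, 0, 0, 0], [0, 0, -0.12, 0, 0, 0], [0, 0.14, 0, 0, 0, 0], [0, 0.14, 0, 0, 0, 0], [0, 0.14, 0, 0, 0, 0]]}
  jaw: 0.05

```text
time: 11.92
tool_pos: [0.4349, 0.0083, 0.2657]
tool_rot: [-3.141, 0.002, 3.119]
contact_force: [0.6, 1.2, -0.8]
opening: 0.0499
grip_force: 0.0
```

Emit:
run_rows:
  plan: {"motion":[[0, 0.14, 0, 0, 0, 0], [0, 0.14, 0, 0, 0, 0], [0, 0.14, 0, 0, 0, 0], [0, 0.14, 0, 0, 0, 0], [0, 0.14, 0, 0, 0, 0], [0, 0.14, 0, 0, 0, 0], [0, 0.14, 0, 0, 0, 0], [0, 0, 0, 0, 0, 0]]}
  jaw: 0.065

```text
time: 12.58
tool_pos: [0.4395, 0.2573, 0.2653]
tool_rot: [3.139, 0.002, 3.126]
contact_force: [-0.5, 0.1, 0.1]
opening: 0.0651
grip_force: 0.0
```

```bash
python3 - <<'E'
from h import *
r=[]
for n,(x,y,w,h) in(("top",(170,220,300,95)),("scene",(190,190,300,160))):
    c=C(n); cv2.imwrite(f"pics/{n}4.png",c["image"][:,:,::-1]); r.append(cv2.resize(c["image"][y:y+h,x:x+w,::-1],None,fx=2.3,fy=2.3,interpolation=2))
cv2.imwrite("pics/b4.png",np.vstack(r))
E
```

```text
(no output)
```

View pics/b4.png

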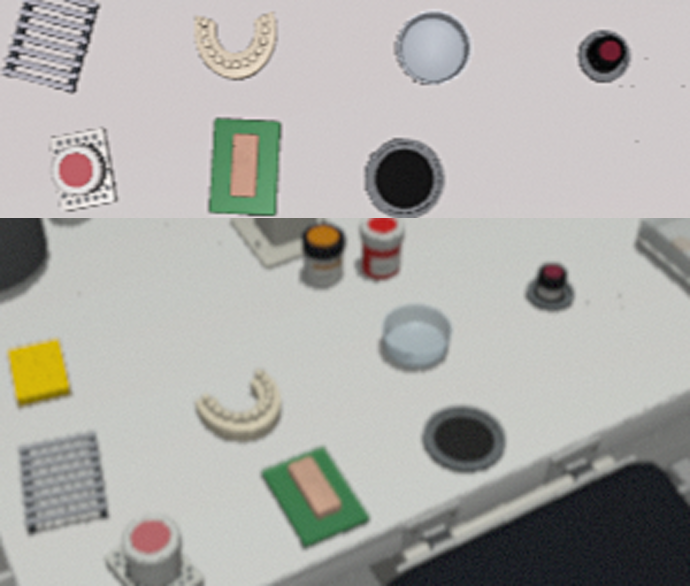

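The wax lies centred and lengthways on the slab (composite (245,166)), and the wide jar's pink centre is uncovered at (76,170), on the tray.

Run:
```python
from h import *
np.set_printoptions(precision=4,suppress=True)
c=C("top"); s=C("scene"); t=cv2.imread("pics/top4.png")[:,:,::-1].astype(int); sc=cv2.imread("pics/scene4.png")[:,:,::-1].astype(int)
red=lambda im:(im[...,0]>im[...,1]*1.5)&(abs(im[...,1]-im[...,2])<40)
a,n1,_=blob(red(t),(202.8,293.7)); b,n2,_=blob(red(sc),(255.5,329)); print("wide",a,n1,b,n2,atz(c,a,.048),tri(c,a,s,b))
w=(t[...,0]>t[...,1]*1.2)&(t[...,1]>t[...,2]*1.05)
a,n,h=blob(w,(276,292)); print("wax",a,n,atz(c,a,.018))
o=robot.observe(); print(o["tool_pos"],o["tool_rot"])
```

```text
wide [202.4939 293.4085] 164 [254.9747 328.1013] 158 [0.4266 0.0311 0.048 ] (array([0.4264, 0.0311, 0.0449]), np.float64(0.001169058925547309))
wax [275.9053 291.3788] 264 [ 0.4344 -0.0973  0.018 ]
[0.4397 0.2519 0.2647] [-3.1411 -0.0005  3.1216]
```

To row units: -0.036 m / 0.25 = -0.144, 0.002 m / 0.25 = 0.008, -0.02 rad / 1.5708 = -0.0127.

Emit:
run_rows:
  plan: {"motion":[[0, 0, 0, 0, 0, -0.0127], [0.008, -0.144, 0, 0, 0, 0], [0.008, -0.144, 0, 0, 0, 0], [0.008, -0.144, 0, 0, 0, 0], [0.008, -0.144, 0, 0, 0, 0], [0.008, -0.144, 0, 0, 0, 0], [0.008, -0.144, 0, 0, 0, 0], [0, 0, 0, 0, 0, 0]]}

```text
time: 13.45
tool_pos: [0.4275, 0.0309, 0.2649]
tool_rot: [-3.14, 0.0, 3.136]
contact_force: [0.3, 0.2, -0.8]
opening: 0.0652
grip_force: 0.0
```

Emit:
run_rows:
  plan: {"motion":[[0, -0.016, 0, 0, 0, 0], [0, 0, 0, 0, 0, 0], [0, 0, 0, 0, 0, 0]]}

```text
time: 13.7
tool_pos: [0.4278, 0.0328, 0.2648]
tool_rot: [3.141, 0.0, -3.141]
contact_force: [-0.4, -0.8, 0.0]
opening: 0.065
grip_force: 0.0
```

To row units: 0.02 m / 0.25 = 0.08, 0.015 m / 0.25 = 0.06.

Emit:
run_rows:
  plan: {"motion":[[0.006, -0.0068, 0.06, 0, 0, 0], [0, 0, 0.08, 0, 0, 0], [0, 0, 0.06, 0, 0, 0], [0, 0, 0.026, 0, 0, 0], [0, 0, 0, 0, 0, 0], [0, 0, 0, 0, 0, 0]]}

```text
time: 14.2
tool_pos: [0.4265, 0.0315, 0.2083]
tool_rot: [3.141, -0.0, -3.14]
contact_force: [0.4, -0.1, 0.4]
opening: 0.065
grip_force: 0.0
```

Emit:
run_rows:
  plan: {"motion":[[0, 0, 0, 0, 0, 0], [0, 0, 0, 0, 0, 0], [0, 0, 0, 0, 0, 0], [0, 0, 0, 0, 0, 0], [0, 0, 0, 0, 0, 0], [0, 0, 0, 0, 0, 0], [0, 0, 0, 0, 0, 0]]}
  jaw: 0.03
  force: 12

```text
time: 14.78
tool_pos: [0.4265, 0.0309, 0.2086]
tool_rot: [3.142, 0.001, -3.142]
contact_force: [-0.2, 0.1, 5.4]
opening: 0.0384
grip_force: 12.0
```

To row units: -0.035 m / 0.25 = -0.14, -0.03 m / 0.25 = -0.12.

Emit:
run_rows:
  plan: {"motion":[[0, 0, -0.02, 0, 0, 0], [0, 0, -0.06, 0, 0, 0], [0, 0, -0.08, 0, 0, 0], [0, -0.06, 0, 0, 0, 0], [0, -0.12, 0, 0, 0, 0], [0, -0.14, 0, 0, 0, 0], [0, -0.14, 0, 0, 0, 0], [0, -0.14, 0, 0, 0, 0]]}

```text
time: 15.45
tool_pos: [0.4261, -0.1205, 0.2485]
tool_rot: [3.142, -0.0, -3.141]
contact_force: [1.2, -0.5, -1.0]
opening: 0.0383
grip_force: 12.0
```

Emit:
run_rows:
  plan: {"motion":[[0, -0.14, 0, 0, 0, 0], [0, -0.14, 0, 0, 0, 0], [0, -0.1, 0, 0, 0, 0], [0, -0.04, 0, 0, 0, 0], [0, 0, 0, 0, 0, 0], [0, 0, 0, 0, 0, 0], [0, 0, 0, 0, 0, 0]]}

```text
time: 16.03
tool_pos: [0.4262, -0.2228, 0.248]
tool_rot: [3.14, -0.001, -3.141]
contact_force: [0.1, 0.0, -0.1]
opening: 0.0382
grip_force: 12.0
```

To row units: 0.02 m / 0.25 = 0.08, -0.0025 m / 0.25 = -0.01.

Emit:
run_rows:
  plan: {"motion":[[-0.004, -0.01, 0.06, 0, 0, 0], [0, 0, 0.08, 0, 0, 0], [0, 0, 0.032, 0, 0, 0], [0, 0, 0.018, 0, 0, 0], [0, 0, 0, 0, 0, 0], [0, 0, 0, 0, 0, 0]]}

```text
time: 16.53
tool_pos: [0.4277, -0.2262, 0.2011]
tool_rot: [-3.142, 0.0, -3.14]
contact_force: [-1.2, -0.2, 0.0]
opening: 0.0385
grip_force: 12.0
```

To row units: 0.001 m / 0.25 = 0.004, 0.0005 m / 0.25 = 0.002.

Emit:
run_rows:
  plan: {"motion":[[0, 0.002, 0.004, 0, 0, 0], [0, 0, 0, 0, 0, 0], [0, 0, 0, 0, 0, 0]]}

```text
time: 16.78
tool_pos: [0.4275, -0.2262, 0.2002]
tool_rot: [-3.141, 0.001, -3.141]
contact_force: [-0.9, -0.6, -0.1]
opening: 0.0385
grip_force: 12.0
```

Emit:
run_rows:
  plan: {"motion":[[0, 0, 0, 0, 0, 0], [0, 0, 0, 0, 0, 0], [0, 0, 0, 0, 0, 0], [0, 0, -0.06, 0, 0, 0], [0, 0, -0.12, 0, 0, 0], [0, 0, -0.08, 0, 0, 0], [0, 0.14, 0, 0, 0, 0], [0, 0.14, 0, 0, 0, 0]]}
  jaw: 0.065

```text
time: 17.45
tool_pos: [0.4278, -0.1567, 0.2661]
tool_rot: [-3.14, 0.004, 3.138]
contact_force: [0.6, 1.0, -1.0]
opening: 0.0651
grip_force: 0.0
```

Emit:
run_rows:
  plan: {"motion":[[0, 0.16, 0, 0, 0, 0], [0, 0.16, 0, 0, 0, 0], [0, 0.16, 0, 0, 0, 0], [0, 0.16, 0, 0, 0, 0], [0, 0.16, 0, 0, 0, 0], [0, 0.16, 0, 0, 0, 0], [0, 0.16, 0, 0, 0, 0], [0, 0.16, 0, 0, 0, 0]]}

```text
time: 18.12
tool_pos: [0.4269, 0.1658, 0.2649]
tool_rot: [3.141, 0.0, -3.142]
contact_force: [1.9, -0.0, -0.7]
opening: 0.065
grip_force: 0.0
```

Emit:
run_rows:
  plan: {"motion":[[0, 0.16, 0, 0, 0, 0], [0, 0.16, 0, 0, 0, 0], [0, 0, 0, 0, 0, 0]]}

```text
time: 18.37
tool_pos: [0.4268, 0.2494, 0.2651]
tool_rot: [3.139, 0.002, -3.136]
contact_force: [-0.3, -1.1, -0.7]
opening: 0.065
grip_force: 0.0
```

Run:
```python
from h import *
r=[]
for n,(x,y,w,h) in(("top",(170,215,190,100)),("scene",(190,260,190,100))):
    c=C(n); cv2.imwrite(f"pics/{n}5.png",c["image"][:,:,::-1]); r.append(cv2.resize(c["image"][y:y+h,x:x+w,::-1],None,fx=3,fy=3,interpolation=2))
cv2.imwrite("pics/b5.png",np.vstack(r)); o=robot.observe(); print(o["tool_pos"],o["tool_rot"])
```

```text
[0.42683541 0.24519233 0.26453969] [-3.14144389e+00 -1.13207412e-04 -3.13777165e+00]
```

View pics/b5.png

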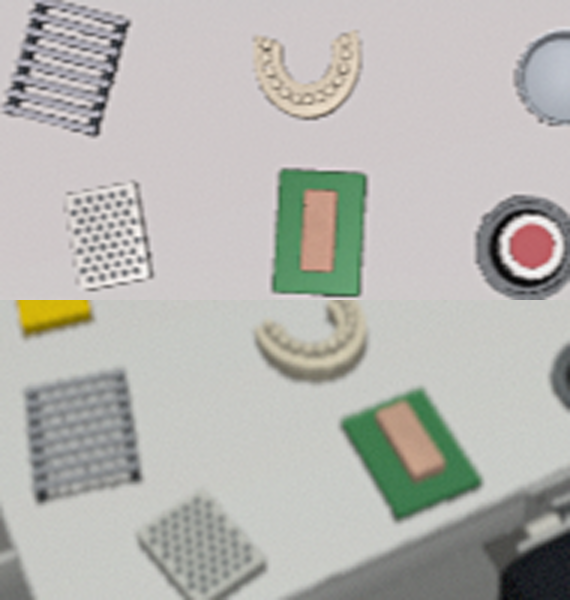

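The wide jar stands in the large stand (composite (532,246)); the tray is free with top corners (66,195),(134,181),(152,275),(84,292) in the top half, and (140,535),(203,493),(265,562),(205,598) in the scene half.

Run:
```python
from h import *
np.set_printoptions(precision=4,suppress=True)
c=C("top"); s=C("scene")
T=lambda *p:cr(p,170,215,3); S=lambda u,v:cr((u,v-300),190,260,3)
print("jar",atz(c,T(532,246),.039))
P=[(66,195),(134,181),(152,275),(84,292)]; Q=[(140,535),(203,493),(265,562),(205,598)]
Q=[Q[1],Q[2],Q[3],Q[0]]
for nm,P,z in(("tray",P,.012),("grate",[(36,2),(128,20),(97,135),(5,113)],.014)):
    w=[atz(c,T(*p),z) for p in P]; print(nm,np.mean(w,0)); 
    for i,j in((0,3),(1,2)): d=w[i]-w[j]; print(np.linalg.norm(d),np.arctan2(d[1],d[0]))
P=[(66,195),(134,181),(152,275),(84,292)]
for k in range(4):
    print([ (tri(c,T(*P[i]),s,S(*Q[(i+k)%4]))) for i in range(4)] if k==0 else [round(tri(c,T(*P[i]),s,S(*Q[(i+k)%4]))[1],3) for i in range(4)])
```

```text
jar [ 0.4275 -0.2264  0.039 ]
tray [0.4281 0.0314 0.012 ]
0.06043895720647714 0.23455783629406818
0.058713184330495875 0.23528343662480403
grate [0.5311 0.0624 0.014 ]
0.07146778389071959 -0.21682588377503773
0.07378561818264447 -0.21448515893491898
[(array([0.4426, 0.0378, 0.0438]), np.float64(0.03287968803767263)), (array([ 0.4544,  0.0109, -0.0556]), np.float64(0.04236109190974392)), (array([ 0.4114,  0.0241, -0.0289]), np.float64(0.029913969255266966)), (array([0.4001, 0.05  , 0.0655]), np.float64(0.03280581811558941))]
[np.float64(0.072), np.float64(0.01), np.float64(0.065), np.float64(0.004)]
[np.float64(0.043), np.float64(0.031), np.float64(0.034), np.float64(0.03)]
[np.float64(0.003), np.float64(0.002), np.float64(0.001), np.float64(0.002)]
```

To row units: -0.036 m / 0.25 = -0.144, -0.001 m / 0.25 = -0.004, -0.118 rad / 1.5708 = -0.0751.

Emit:
run_rows:
  plan: {"motion":[[0, -0.14, 0, 0, 0, 0], [0, -0.14, 0, 0, 0, 0], [0, -0.14, 0, 0, 0, 0], [0, -0.14, 0, 0, 0, 0], [0, -0.14, 0, 0, 0, 0], [-0.004, -0.144, 0, 0, 0, 0], [0, 0, 0, 0, 0, -0.0751], [0, 0, 0, 0, 0, -0.0764]]}
  jaw: 0.068

```text
time: 19.23
tool_pos: [0.4281, 0.0292, 0.2649]
tool_rot: [-3.141, -0.0, -2.906]
contact_force: [-0.7, -0.4, 0.4]
opening: 0.0681
grip_force: 0.0
```

Emit:
run_rows:
  plan: {"motion":[[0, 0, 0.08, 0, 0, 0], [0, 0, 0.08, 0, 0, 0], [0, 0, 0.04, 0, 0, 0], [0, 0, 0, 0, 0, 0], [0, 0, 0, 0, 0, 0]]}

```text
time: 19.65
tool_pos: [0.4281, 0.0317, 0.2147]
tool_rot: [3.141, -0.001, -2.906]
contact_force: [1.2, -0.1, 0.0]
opening: 0.0682
grip_force: 0.0
```

The rows are not in the units I measure in: shifts go in shares of 25 cm and turns go in shares of 90 degrees. I convert before sending: 0.015 m / 0.25 = 0.06, 0.012 m / 0.25 = 0.048.

Emit:
run_rows:
  plan: {"motion":[[0, 0, 0.06, 0, 0, 0], [0, 0, 0.048, 0, 0, 0], [0, 0, 0.022, 0, 0, 0], [0, 0, 0, 0, 0, 0], [0, 0, 0, 0, 0, 0]]}

```text
time: 20.07
tool_pos: [0.4286, 0.0326, 0.1828]
tool_rot: [-3.141, 0.001, -2.904]
contact_force: [0.4, -0.0, 1.0]
opening: 0.0679
grip_force: 0.0
```

Emit:
run_rows:
  plan: {"motion":[[0, 0, 0, 0, 0, 0], [0, 0, 0, 0, 0, 0], [0, 0, 0, 0, 0, 0], [0, 0, 0, 0, 0, 0], [0, 0, 0, 0, 0, 0], [0, 0, 0, 0, 0, 0], [0, 0, 0, 0, 0, 0]]}
  jaw: 0.035
  force: 15

```text
time: 20.65
tool_pos: [0.4285, 0.0329, 0.1825]
tool_rot: [-3.141, 0.001, -2.903]
contact_force: [-0.8, 0.1, 6.1]
opening: 0.0439
grip_force: 14.9
```

Emit:
run_rows:
  plan: {"motion":[[0, 0, -0.02, 0, 0, 0], [0, 0, -0.06, 0, 0, 0], [0, 0, -0.08, 0, 0, 0], [0, 0, -0.04, 0, 0, 0], [0, 0, 0, 0, 0, 0.07], [0, 0, 0, 0, 0, 0.0764], [0, 0, 0, 0, 0, 0], [0, 0, 0, 0, 0, 0]]}

```text
time: 21.32
tool_pos: [0.4283, 0.0329, 0.2323]
tool_rot: [3.141, -0.0, -3.13]
contact_force: [-0.2, 0.0, -0.1]
opening: 0.0436
grip_force: 14.9
```

To row units: -0.026 m / 0.25 = -0.104, -0.014 m / 0.25 = -0.056, 0.11 rad / 1.5708 = 0.07.

Emit:
run_rows:
  plan: {"motion":[[-0.056, 0.016, 0, 0, 0, 0], [-0.104, 0.028, 0, 0, 0, 0], [-0.104, 0.028, 0, 0, 0, 0], [-0.104, 0.028, 0, 0, 0, 0], [-0.048, 0.012, 0, 0, 0, 0], [0, 0, 0, 0, 0, 0.07], [0, 0, 0, 0, 0, 0.07], [0, 0, 0, 0, 0, 0]]}

```text
time: 21.98
tool_pos: [0.5321, 0.0618, 0.2316]
tool_rot: [-3.141, -0.001, 2.93]
contact_force: [-0.0, -0.4, -0.6]
opening: 0.0434
grip_force: 14.9
```

Emit:
run_rows:
  plan: {"motion":[[0, 0, 0.06, 0, 0, 0], [0, 0, 0.04, 0, 0, 0], [0, 0, 0, 0, 0, 0], [0, 0, 0, 0, 0, 0]]}

```text
time: 22.32
tool_pos: [0.5318, 0.0616, 0.2065]
tool_rot: [-3.141, -0.002, 2.932]
contact_force: [0.5, 0.0, -0.6]
opening: 0.0437
grip_force: 14.9
```

To row units: 0.005 m / 0.25 = 0.02, 0.0045 m / 0.25 = 0.018.

Emit:
run_rows:
  plan: {"motion":[[0, 0, 0.02, 0, 0, 0], [0, 0, 0.018, 0, 0, 0], [0, 0, 0, 0, 0, 0], [0, 0, 0, 0, 0, 0]]}

```text
time: 22.65
tool_pos: [0.5321, 0.0617, 0.1976]
tool_rot: [3.142, -0.0, 2.93]
contact_force: [0.1, 0.4, -0.8]
opening: 0.0437
grip_force: 14.9
```

Emit:
run_rows:
  plan: {"motion":[[0, 0, 0, 0, 0, 0], [0, 0, 0, 0, 0, 0], [0, 0, 0, 0, 0, 0], [0, 0, -0.06, 0, 0, 0], [0, 0, -0.12, 0, 0, 0], [0, 0, -0.08, 0, 0, 0], [0, 0, 0, 0, 0, 0]]}
  jaw: 0.062

```text
time: 23.23
tool_pos: [0.5334, 0.0617, 0.2669]
tool_rot: [3.14, 0.008, 2.93]
contact_force: [0.9, -0.7, 1.2]
opening: 0.0619
grip_force: 0.0
```

Emit:
run_rows:
  plan: {"motion":[[0.024, 0.14, 0, 0, 0, 0], [0.024, 0.14, 0, 0, 0, 0], [0.024, 0.14, 0, 0, 0, 0], [0.024, 0.14, 0, 0, 0, 0], [0.024, 0.14, 0, 0, 0, 0], [0.024, 0.14, 0, 0, 0, 0], [0.024, 0.14, 0, 0, 0, 0], [0, 0, 0, 0, 0, 0]]}

```text
time: 23.9
tool_pos: [0.5417, 0.3156, 0.2621]
tool_rot: [3.139, 0.0, 2.934]
contact_force: [-0.2, -0.5, 1.4]
opening: 0.0622
grip_force: 0.0
```

Run:
```python
from h import *
r=[]
for n,(x,y,w,h) in(("top",(170,210,290,105)),("scene",(190,200,290,140))):
    c=C(n); r.append(cv2.resize(c["image"][y:y+h,x:x+w,::-1],None,fx=2.4,fy=2.4,interpolation=2))
cv2.imwrite("pics/b6.png",np.vstack(r))
```

```text
(no output)
```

View pics/b6.png

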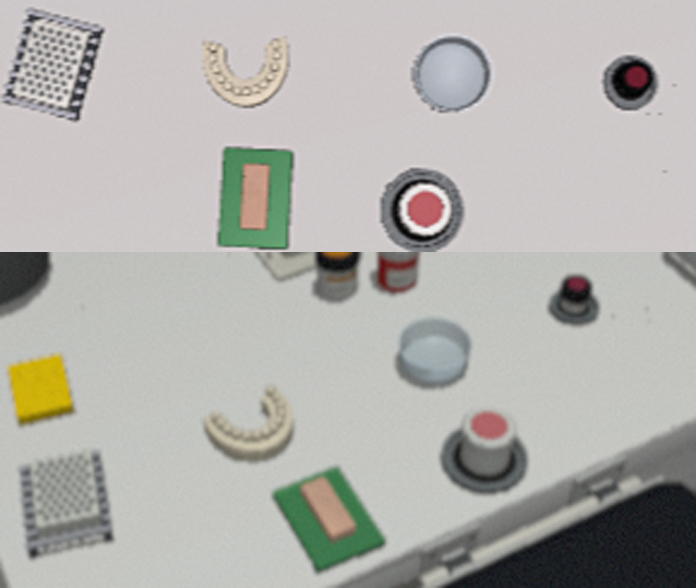

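The tray sits centred and lengthways on the grate (composite (56,63)), both jars are upright in their stands, the wax is on the slab, and the dish and cast have not moved. I'll hand it in.

```bash
python3 -c "from cell import robot; print(robot.hand_in())"
```

```text
the job is handed in; nothing more can be done
None
```

I handed the job in at about 24 s: in the last pictures both jars stand in their stands, the wax lies on the glass slab, the tray lies on the grate, and the dish and cast look undisturbed; hand-in returned no verdict.

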